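# Charge the drying pots from the capsule dispenser

## Task

Get the glass pots on the bench ready for storing the optics: put one desiccant capsule in every pot and set a lid on each, seated level on the rim all round. Capsules come from the dispenser, one a stroke: push its slide to the end, then let go of it there so that it snaps back by itself and the stack drops. Dispense only as many capsules as there are pots, leave the rest in the magazine and none lying about, and do not disturb the three optics (filter cube, lens tube, eyepiece) standing behind.

Things in the scene. Friction and masses are not known exactly. Their poses are not given: they have to be found in the camera images.
- dispenser: capsule dispenser, fixed: aluminium base plate 176 x 56 mm, 8 mm thick, from x = -106 to +70 mm of its own frame; on it a capped black magazine shaft, 38 x 38 mm, top 56 mm above the table, with a narrow window in front that shows the white capsules. Origin: on the table under the magazine's middle; x points the way the slide pushes, z up
- landing (a point): point on the base plate, 8 mm above the table, about where the middle of a capsule's underside lies after a full stroke has pushed it out of the front slot: 39 mm ahead (+x) of the dispenser's origin. Grip the capsule across y: only 10 mm lie between it and the magazine. Low edges, 2.5 mm high, run 26 mm either side. A further stroke would push a capsule left here off the end
- dispenser_slide (a joint): travel of the spring-return push slide, m: 0 = home (rest), 0.040 = end stop, along the dispenser's +x; the lowest capsule comes out in the last few mm. Its hidden spring takes about 4 N at home and 8 N at the end; let go, it snaps home in about 0.2 s and the stack drops on to the plate
- slide_tab (a point): middle of the rear face (the one to push, facing the dispenser's -x) of the slide's upright black thumb tab, 37 mm above the table and 90 mm behind the dispenser's origin when home; it moves with the slide. The tab is 26 mm wide (y), 8 mm thick (x), 23 to 51 mm above the table. Rails beside it and the stop behind it rise to 20 mm
- capsule_1: one of four identical desiccant capsules: flat white plastic disc, 24 mm diameter, 9 mm thick, 14 g; origin in the centre of its underside, z up as built (it may land either way up). At the start they are stacked in the dispenser's magazine: capsule_1 is lowest and comes out first, then 2, 3, 4
- capsule_2: another capsule like capsule_1, number 2 from the bottom of the stack
- capsule_3: another capsule like capsule_1, number 3 from the bottom of the stack
- capsule_4: another capsule like capsule_1, number 4 from the bottom of the stack
- pot_1: low round open pot of amber glass, loose, 0.2 kg, 76 mm outside diameter (its 4 mm thick foot 82 mm), 68 mm inside, 30 mm high, floor 4 mm above its underside; origin in the centre of its underside, z up. Three or four pots are present; an absent one reads None. A wall rises at y = -0.43 to their right: keep the gripper's long side off it
- pot_2: another pot like pot_1, or None if absent
- pot_3: another pot like pot_1, or None if absent
- pot_4: another pot like pot_1, or None if absent
- lid_1: round grey lid, loose, 70 g, standing on its plug: plug 64 mm diameter (60 at the foot) and 6 mm high, above it a disc 77 mm across, 5 mm thick, on it a knob of 20 mm diameter, to be gripped 17 to 27 mm above the origin (top 28 mm). Origin: centre of the plug's underside, z up. Fits any pot: seated, the disc rests on the rim and the origin is 24 mm above the pot's. A spare lid stays where it is
- lid_2: another lid like lid_1
- lid_3: another lid like lid_1
- lid_4: another lid like lid_1
- filter_cube: bystander: black filter cube, 44 x 40 x 36 mm, behind the pots; leave it alone
- lens_tube: bystander: black lens tube standing upright, 30 mm diameter, 28 mm high; leave it alone
- spare_ocular: bystander: black eyepiece standing upright, 42 mm diameter, 60 mm high; leave it alone

How it is judged:
By the outcome, as a careful person would: the job done as asked, in the order asked, and still so for the second after the job is handed in, with the robot touching nothing.
Of pot_1, pot_2, pot_3, pot_4 only 3 to 4 are there at a start; the rules pass over those that are not, and their reading is None.
At some moment in a run one of pot_1, pot_2, pot_3, pot_4 may be knocked a few centimetres aside while the robot is not near it.
Once in a run the grip may slacken for a moment while it holds something.
It also fails if it takes over 210 s, if anything falls off the work surface, if the arm or the gripper's body presses on something with over 40 N, if the wrist force passes 120 N, or if a joint passes its speed limit or range.

## Robot

A 6-joint arm with a two-finger parallel gripper is mounted at the origin on a cart in front of the work surface, level with it; the furniture and walls round the work are solid. World frame = base frame: x ahead of the robot, y to its left, z up, the work surface at z = 0. Lengths are in mm, angles in rad, forces in N, time in s.
With the tool pointing down it reaches from about 275 to 750 mm from the base axis. Payload 10.2 kg.
Tool frame: the origin (TCP) lies midway between the tips of the shut fingers; the grasp point (between the pads) lies 19 mm behind it; z points along the fingers, y is the direction in which the jaws open and shut (so a half turn about z gives the same grasp; the last joint's range is limited). The gripper opens to 85 mm and grips with 20 to 120 N. Pads are 22 mm wide; open, the fingers measure 114 mm over their backs; the gripper's body (76 mm by 85 mm) begins 54 mm behind the grasp point. The pads swing forward as they close: fully open they stand 13 mm farther back than shut.
Start: joints at [0.88, 0.313, 1.498, -0, 1.331, -0.223], TCP at [236.748, 468.595, 231.294] pointing down, gripper open.
Joint ranges: [-2.94, 2.94], [-0.97, 2.17], [0.19, 2.56], [-1.23, 4.37], [0.02, 3.11], [-2.88, 2.88]. Speed limits (rad/s): [2.39, 2.39, 3.01, 3.14, 3.14, 3.14].

## Interface

Orientations are given as a unit quaternion [w, x, y, z].
In Python, from rig import sense, capture, finish_job, search_frame, trace gives the robot as it stands.
- The arm moves only by the tool arm_command, never from a script. Its argument "steps" is one flat list of numbers, 5 for each row, row after row: the shift along the world's x, y, z in units of 50 mm (1.0 is 50 mm), then the turn about the world's z in units of 5 degrees (1.0 is 5 degrees), then the opening in per cent of the stroke, from 0 (shut) to 100 (fully open). In form: [dx, dy, dz, twist, fingers, dx, dy, dz, twist, fingers, ...]. A call has 1 to 5 rows; each row shifts and turns the commanded pose from where the row before left it; what a row does not reach is not made up. A row lasts 1/8 s, in which the tool goes at most 62.5 mm and 10.7 degrees, less where a joint would pass 70% of its speed; a pose out of reach is approached as far as the arm can. A call is refused whole if a number of a shift passes 1 or a number of a turn 1, either way. A call with a gripper value outside its range is refused whole. The fingers move at their own pace and stop on an object; "grip_force" is the grip in N (left out, the last holds). Time passes only in rows, so rows that do not move let the fingers close. It gives the time, the measured TCP pose, the force and the opening at its end, in the units of the state.
- sense(): the state, without advancing time (a new reading comes with each control period).
- capture(name): name is "scene" or "side" or "wrist"; returns a dict with "frame" (400x640x3 uint8, blue, green, red), "fov_y" (degrees; the focal length in pixels is half the picture's height over the tangent of half this angle, whatever the lens; pixels are square), "cx", "cy" (the principal point, pixels), "extrinsics" (4x4, takes a point from world to camera coordinates). Camera axes: x right, y down, z forward; pixel columns grow to the right and rows downward; lengths in mm; the calibration is good to about 2 mm. A picture is of the moment at which its call begins. There is no depth.
- finish_job(): hands the job in, once; it reports no verdict.
Trained networks look in a picture, given as the dict that the camera call returned (one of the last four; its "shot" number tells which), for a name from the list of things; names that differ only in an ending like _2 or _b are one class to them, and where a whole thing is asked for, a point or a joint stands for the part that bears it (a point fixed in the world has none). Each returns a list of dicts, best first, with "score" (0 to 1); they miss things now and then, are a little off and sometimes report something else, mostly with a low value. They report only what shows in the picture. A call takes as long as a camera call.
- search_frame(picture, target): "point" ([x, y, z] in mm, in world coordinates, good to about 4 mm: the middle of the surface that is visible of it).
- trace(picture, target): "mask" (400x640 bool, what is visible of it).
The state is a dict: "time_s": time; "joints": joint angles; "dq": joint speeds; "tau": joint torques, N m; "eef_pos": TCP position; "ee_rot": TCP orientation; "force": force on the tool from outside, world axes, zero at the start; "wrist_torque": the same for the moment, N m; "grip_width": opening from 0.0 (shut) to 1.0 (fully open).
Only numpy, scipy, OpenCV 4.12 (cv2) and the standard library are available. Lean on these libraries where they do the work, as an engineer would, in place of code of your own. Each camera call takes 0.05 s, during which the arm holds its last target. There are 200 camera calls.

## Working session

There is one attempt and no reset: what is moved stays moved. The work goes in short steps, Python scripts to look and compute and a tool call to move; the robot and the scene stay as the last step left them, time stands still between calls to the robot, and variables do not carry over. Pictures are saved under pics/ and viewed, on a budget of 18 in all, crops included, one or two more only if the job needs it, and the job is handed in when it is done.

Besides the shell and the picture viewer there is one more tool, called after "Call:" as a command line: name --argument value ..., lists and objects as JSON in quotes. arm_command: Moves the arm, as the interface text tells. Its arguments: {"type":"object","properties":{"steps":{"type":"array"},"grip_force":{"type":"number"}},"required":["steps"]}

```bash
mkdir -p pics; ls; python3 - <<'E'
from rig import sense,capture,search_frame
import cv2,numpy as np
print(sense())
ims=[]
for n in("scene","side"):
    p=capture(n); cv2.imwrite(f"pics/{n}0.png",p["frame"])
    print(n,p["fov_y"],p["cx"],p["cy"],np.round(p["extrinsics"],3).tolist())
    for t in("dispenser","slide_tab","landing","pot_1","lid_1","filter_cube","lens_tube","spare_ocular"):
        try: print(t,[(np.round(d["point"]).tolist(),round(d["score"],2)) for d in search_frame(p,t)])
        except Exception as e: print(t,e)
E
```

```text
pics
{'time_s': 0.0, 'joints': array([ 8.79614184e-01,  3.13454334e-01,  1.49842517e+00,  2.18605951e-05,
        1.33100659e+00, -2.23387328e-01]), 'dq': array([-0.00020609, -0.0005502 ,  0.00075369,  0.00129495,  0.00029711,
       -0.0013213 ]), 'tau': array([ 1.52182333e-04, -4.12252772e+01, -2.59751880e+01, -1.68426350e-04,
        3.95067211e-03,  1.95591878e-05]), 'eef_pos': array([236.56725235, 468.39682223, 230.73734583]), 'ee_rot': array([-2.95059440e-04,  2.31773040e-01,  9.72769674e-01, -5.75582846e-04]), 'force': array([-0.03160157,  0.70620577, -0.06711405]), 'wrist_torque': array([-0.01833742, -0.01056943,  0.01546319]), 'grip_width': 1.0006462869662398}
scene 57.15956426739259 321.7599428099888 197.4691925611891 [[-0.578, -0.816, -0.012, 235.762], [-0.546, 0.397, -0.738, 425.48], [0.607, -0.42, -0.675, 472.97], [0.0, 0.0, 0.0, 1.0]]
dispenser [([492.0, 48.0, 17.0], 0.77)]
slide_tab [([440.0, 39.0, 15.0], 0.57)]
landing [([491.0, 43.0, 22.0], 0.63)]
pot_1 [([551.0, -110.0, 8.0], 0.69), ([536.0, -305.0, 14.0], 0.64), ([439.0, -118.0, 6.0], 0.58)]
lid_1 [([652.0, -103.0,
[... 222 characters left out ...]
pare_ocular [([435.0, -121.0, 7.0], 0.73), ([772.0, -190.0, 31.0], 0.58)]
side 48.91624363792438 319.580173387901 194.666576363653 [[-0.999, -0.051, 0.011, 608.186], [-0.032, 0.427, -0.904, 135.639], [0.042, -0.903, -0.428, 925.392], [0.0, 0.0, 0.0, 1.0]]
dispenser [([513.0, 57.0, 15.0], 0.91)]
slide_tab [([445.0, 42.0, 13.0], 0.45)]
landing [([515.0, 56.0, 12.0], 0.67), ([639.0, -208.0, 10.0], 0.17)]
pot_1 [([533.0, -288.0, 18.0], 0.76), ([547.0, -94.0, 12.0], 0.74), ([432.0, -98.0, 16.0], 0.6)]
lid_1 [([540.0, -210.0, 9.0], 0.88), ([642.0, -107.0, 8.0], 0.71), ([439.0, -210.0, 11.0], 0.54), ([638.0, -210.0, 13.0], 0.4)]
filter_cube [([514.0, 53.0, 12.0], 0.34)]
lens_tube []
spare_ocular []
```

View pics/scene0.png

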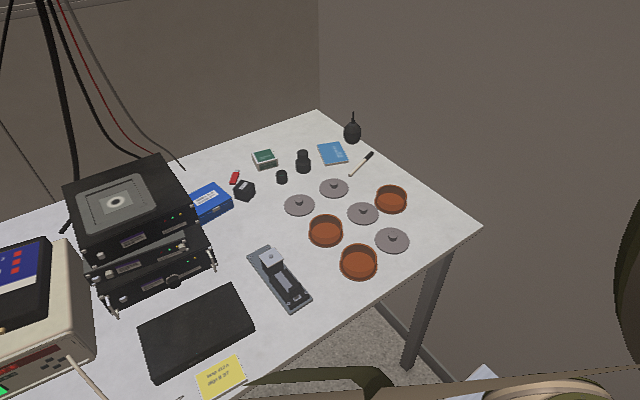

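View pics/side0.png

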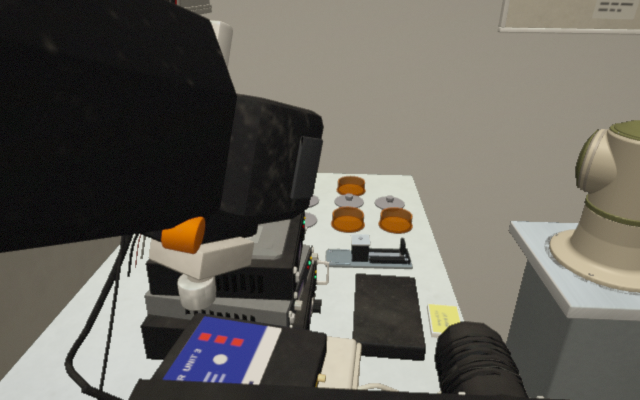

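The scene shows three pots (amber: about (325,230), (358,262), (390,199)) and four lids. The slide pushes roughly along world +x. I'll move over the bench for a wrist view.

Call:
arm_command --steps '[0, -0.5, 0.8, 0, 100, 0.3, -0.9, 0.6, 0, 100, 0.4, -0.9, 0, 0, 100, 0.4, -0.9, 0, 0, 100, 0.4, -0.9, 0, 0.4, 100]'

```text
time_s: 1.52
eef_pos: [312.1, 262.2, 301.5]
ee_rot: [0.0, 0.214, 0.977, 0.0]
force: [1.6, -0.1, -0.7]
grip_width: 1.0
```

Call:
arm_command --steps '[0.4, -0.9, 0, 1, 100, 0.4, -0.9, 0, 1, 100, 0.4, -0.9, 0, 1, 100, 0.4, -0.9, 0, 1, 100, 0.4, -0.9, 0, 1, 100]'

```text
time_s: 2.15
eef_pos: [412.2, 37.0, 301.5]
ee_rot: [0.0, -0.003, 1.0, -0.0]
force: [-0.8, 0.5, -0.2]
grip_width: 0.999
```

```bash
cat > h.py <<'E'
from rig import sense,capture,search_frame,trace,finish_job
import cv2,numpy as np
def K(p):
    f=200/np.tan(np.radians(p["fov_y"]/2)); return f,p["cx"],p["cy"]
def proj(p,X):
    f,cx,cy=K(p);E=p["extrinsics"]; c=np.atleast_2d(X)@E[:3,:3].T+E[:3,3]
    return np.c_[cx+f*c[:,0]/c[:,2],cy+f*c[:,1]/c[:,2]]
def back(p,uv,z):
    f,cx,cy=K(p);E=p["extrinsics"];R=E[:3,:3];C=-R.T@E[:3,3]
    uv=np.atleast_2d(uv);d=np.c_[(uv[:,0]-cx)/f,(uv[:,1]-cy)/f,np.ones(len(uv))]@R
    return C+d*((z-C[2])/d[:,2])[:,None]
def st():
    s=sense();q=s["ee_rot"];w,x,y,z=q
    yv=(2*(x*y-w*z),1-2*(x*x+z*z))
    print("t",round(s["time_s"],2),"pos",np.round(s["eef_pos"],1),"jaw",round(np.degrees(np.arctan2(yv[1],yv[0])),1),"F",np.round(s["force"],1),"g",round(s["grip_width"],3),"q6",round(s["joints"][5],2))
def find(p,t):
    for d in search_frame(p,t): print(t,np.round(d["point"]).tolist(),round(d["score"],2),proj(p,d["point"]).round().tolist())
E
python3 - <<'E'
from h import *
st();p=capture("wrist");cv2.imwrite("pics/w1.png",p["frame"]);E=p["extrinsics"]
print(p["fov_y"],p["cx"],p["cy"],E.round(3).tolist(),"C",-E[:3,:3].T@E[:3,3])
for t in("dispenser","slide_tab","pot_1","lid_1"):find(p,t)
E
```

```text
t 2.15 pos [412.2  37.  301.5] jaw 90.3 F [-0.8  0.5 -0.2] g 0.999 q6 -1.77
61.74579619326708 320.1825253770966 205.83932096003667 [[-0.006, 1.0, 0.001, -35.123], [0.964, 0.006, 0.267, -450.422], [0.267, 0.002, -0.964, 335.999], [0.0, 0.0, 0.0, 1.0]] C [344.08789343  37.01259411 444.11983063]
dispenser [492.0, 40.0, 15.0] 0.88 [[322.0, 226.0]]
dispenser [461.0, 42.0, 9.0] 0.5 [[323.0, 204.0]]
slide_tab [460.0, 44.0, 9.0] 0.61 [[324.0, 202.0]]
pot_1 [534.0, -100.0, 2.0] 0.91 [[223.0, 251.0]]
pot_1 [432.0, -117.0, 5.0] 0.69 [[204.0, 180.0]]
lid_1 [541.0, -212.0, 11.0] 0.96 [[141.0, 258.0]]
lid_1 [656.0, -103.0, 11.0] 0.77 [[225.0, 329.0]]
```

View pics/w1.png

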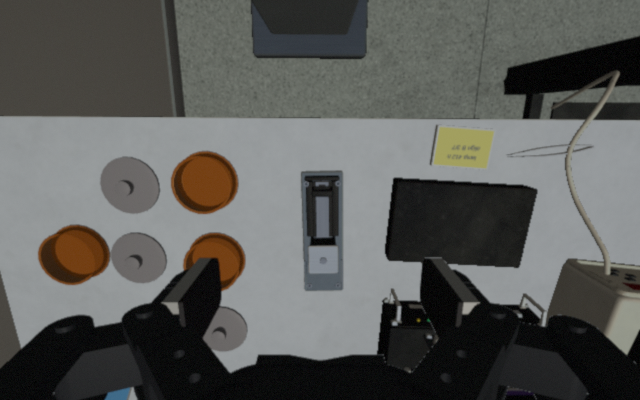

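The wrist view shows all of it. The dispenser plate spans (303,172)–(343,290), with the tab at the top at about (322,183). Pots are at (205,182), (215,262), (75,254); lids at (130,185), (139,257), (225,328). Next I'll fit silhouettes.

```bash
cat >> h.py <<'E'
from scipy.optimize import minimize
A=np.linspace(0,2*np.pi,60)
def ring(c,r,z): return np.c_[c[0]+r*np.cos(A),c[1]+r*np.sin(A),0*A+z]
POT=[(41,0),(41,4),(38,30)]; LID=[(38.5,6),(38.5,11)]; CAP=[(12,0),(12,9)]
def sil(p,c,model,z0=0):
    m=np.zeros((400,640),np.uint8)
    h=cv2.convexHull((np.vstack([proj(p,ring(c,r,z+z0)) for r,z in model])*16).astype(np.int32))
    cv2.fillConvexPoly(m,h,255,shift=4,lineType=cv2.LINE_AA); return m/255.
def fit(p,c0,model,mask,z0=0):
    m=mask.astype(float)
    win=cv2.dilate((sil(p,c0,model,z0)>0).astype(np.uint8),np.ones((41,41)))>0
    f=lambda c:(np.abs(sil(p,c,model,z0)-m)*win).sum()
    r=minimize(f,c0[:2],method="Nelder-Mead",options=dict(initial_simplex=np.array(c0[:2])+np.array([[0,0],[8,0],[0,8]]),xatol=.1))
    return r.x, r.fun/sil(p,r.x,model,z0).sum()
def amber(p):
    h=cv2.cvtColor(p["frame"],cv2.COLOR_BGR2HSV); return (h[...,0]<20)&(h[...,1]>120)&(h[...,2]>40)
def pots(p,seeds):
    for s in seeds: print("pot",*[np.round(v,2) for v in fit(p,s,POT,amber(p))])
def lids(p,seeds):
    f=p["frame"].astype(int);v=f.mean(2);m=(v>70)&(v<150)&(np.ptp(f,axis=2)<25)
    for s in seeds: print("lid",*[np.round(v,2) for v in fit(p,s,LID,m)])
E
python3 - <<'E'
from h import *
p=capture("wrist")
pots(p,[(432,-110),(545,-100),(535,-296)]);lids(p,[(433,-209),(540,-212),(650,-103)])
f=p["frame"];print("table",f[150,270],"lid",f[180,140],f[250,150],"plate",f[280,335],f[200,305])
c=f[165:300,290:355];cv2.imwrite("pics/disp.png",cv2.resize(c,None,fx=4,fy=4,interpolation=cv2.INTER_NEAREST))
s=capture("scene");pots(s,[(432,-110),(545,-100),(535,-296)]);lids(s,[(433,-209),(540,-212),(650,-103),(645,-209)])
E
```

```text
pot [ 434.9  -112.89] 0.12
pot [ 548.52 -110.91] 0.46
pot [ 537.62 -303.07] 0.12
lid [ 438.2  -214.69] 0.08
lid [ 542.4  -217.73] 0.25
lid [ 658.94 -105.01] 0.39
table [158 156 152] lid [103 105 108] [103 103 106] plate [97 91 83] [33 33 31]
pot [ 435.31 -113.72] 0.66
pot [ 549.82 -110.66] 0.75
pot [ 539.26 -304.85] 0.43
lid [ 438.93 -213.63] 0.79
lid [ 543.02 -216.7 ] 1.24
lid [ 657.38 -107.53] 0.86
lid [ 659.2  -214.57] 1.57
```

View pics/disp.png

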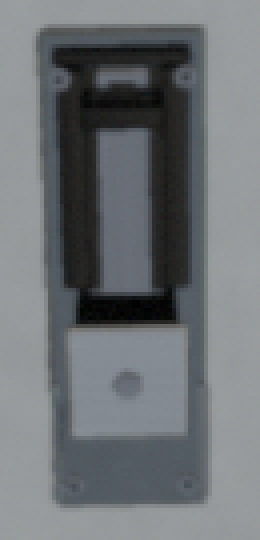

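```bash
python3 - <<'E'
from h import *
p=capture("wrist")
P=lambda u,v,z:back(p,[290+u/4-.4,165+v/4-.4],z)[0].round(1)
for n,u,v,z in[("TL",40,28,8),("TR",203,28,8),("BL",55,503,8),("BR",210,503,8),("capTL",70,325,56),("capTR",187,325,56),("capBL",72,437,56),("capBR",187,437,56),("tabtopL",82,100,51),("tabtopR",163,100,51),("tabtopL",82,128,51)]:print(n,P(u,v,z))
d=capture("side");f,_,_=K(d)
print(proj(d,[[440,40,51],[530,40,56]]))
cv2.imwrite("pics/side1.png",d["frame"])
E
```

```text
TL [417.5  13.3   8. ]
TR [417.2  66.9   8. ]
BL [591.7  16.7   8. ]
BR [591.5  73.1   8. ]
capTL [502.6  24.5  56. ]
capTR [502.4  60.9  56. ]
capBL [540.9  24.9  56. ]
capBR [540.7  61.5  56. ]
tabtopL [432.   28.3  51. ]
tabtopR [431.9  52.6  51. ]
tabtopL [440.6  28.2  51. ]
[[402.63280656 240.70897229]
 [357.97078541 236.97822925]]
```

Call:
arm_command --steps '[-0.3, 0.08, -0.9, 0.24, 0, 0, 0, -0.9, 0, 0, 0, 0, -0.9, 0, 0, 0, 0, -0.9, 0, 0, 0, 0, -0.9, 0, 0]'

```text
time_s: 3.22
eef_pos: [396.7, 43.2, 75.3]
ee_rot: [0.001, -0.013, 1.0, -0.0]
force: [0.5, -0.7, -0.1]
grip_width: 0.001
```

Call:
arm_command --steps '[0, 0, -0.5, 0, 0, 0, 0, -0.36, 0, 0, 0, 0, 0, 0, 0, 0.3, 0, 0, 0, 0, 0, 0, 0, 0, 0]'

```text
time_s: 3.85
eef_pos: [412.7, 42.7, 34.2]
ee_rot: [0.001, -0.013, 1.0, -0.0]
force: [-0.1, -1.4, -0.4]
grip_width: 0.003
```

```bash
python3 -c "
from h import *
st();p=capture('side');x=p['frame'][190:290,290:450];cv2.imwrite('pics/s2.png',cv2.resize(x,None,fx=4,fy=4))"
```

```text
t 3.85 pos [412.7  42.7  34.2] jaw 91.4 F [-0.1 -1.4 -0.4] g 0.003 q6 -1.78
```

View pics/s2.png

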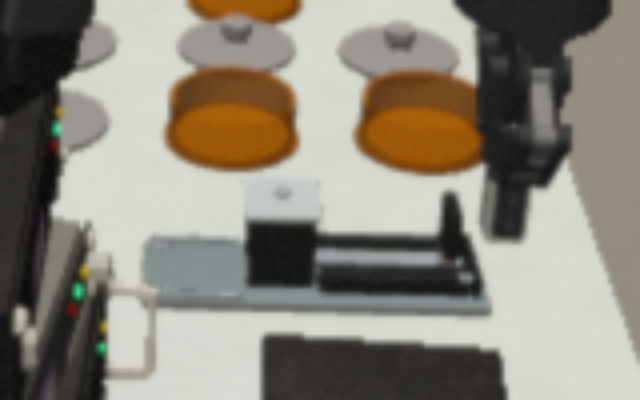

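Call:
arm_command --steps '[0.2, 0, 0, 0, 0, 0.2, 0, 0, 0, 0, 0.2, 0, 0, 0, 0, 0.2, 0, 0, 0, 0, 0.12, 0, 0, 0, 0]'

```text
time_s: 4.53
eef_pos: [456.9, 43.1, 33.0]
ee_rot: [-0.002, -0.012, 1.0, 0.0]
force: [-8.1, 2.4, 4.5]
grip_width: 0.001
```

Call:
arm_command --steps '[0, 0, 0, 0, 0]'

```text
time_s: 4.65
eef_pos: [456.9, 43.1, 33.0]
ee_rot: [-0.002, -0.012, 1.0, 0.0]
force: [-6.3, 1.8, 5.0]
grip_width: 0.002
```

```bash
python3 -c "
from h import *
st();p=capture('side');x=p['frame'][190:290,290:450];cv2.imwrite('pics/s3.png',cv2.resize(x,None,fx=4,fy=4))"
```

```text
t 4.65 pos [456.9  43.1  33. ] jaw 91.4 F [-6.3  1.8  5. ] g 0.002 q6 -1.76
```

View pics/s3.png

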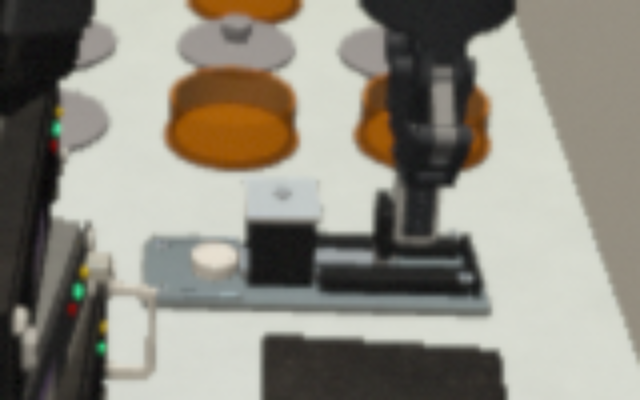

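Capsule 1 is out on the plate. I'll press a few mm more to confirm the end stop.

Call:
arm_command --steps '[0.06, 0, 0, 0, 0, 0, 0, 0, 0, 0]'

```text
time_s: 4.95
eef_pos: [459.7, 43.1, 33.0]
ee_rot: [-0.002, -0.012, 1.0, 0.0]
force: [-7.9, 3.0, 4.2]
grip_width: 0.002
```

Call:
arm_command --steps '[0.05, 0, 0, 0, 0, 0, 0, 0, 0, 0]'

```text
time_s: 5.2
eef_pos: [462.1, 43.2, 33.0]
ee_rot: [-0.002, -0.012, 1.0, 0.001]
force: [-7.2, 4.1, 4.2]
grip_width: 0.002
```

Call:
arm_command --steps '[0.05, 0, 0, 0, 0, 0, 0, 0, 0, 0]'

```text
time_s: 5.45
eef_pos: [463.0, 43.2, 32.8]
ee_rot: [-0.004, -0.013, 1.0, 0.001]
force: [-15.8, 1.4, 11.6]
grip_width: 0.0
```

Call:
arm_command --steps '[0.04, 0, 0, 0, 0, 0, 0, 0, 0, 0]'

```text
time_s: 5.7
eef_pos: [463.0, 43.3, 32.7]
ee_rot: [-0.007, -0.013, 1.0, 0.001]
force: [-26.2, -0.5, 19.3]
grip_width: 0.001
```

End stop is at TCP x=463. I'll lift off there so the slide snaps back, then look.

Call:
arm_command --steps '[-0.05, 0, 0.1, 0, 0, 0, 0, 1, 0, 0, 0, 0, 1, 0, 0, 0, 0, 1, 0, 30, 0, 0, 1, 0, 45]'

```text
time_s: 6.32
eef_pos: [465.4, 42.6, 240.3]
ee_rot: [0.0, -0.012, 1.0, -0.0]
force: [-0.2, -0.5, 0.5]
grip_width: 0.42
```

Call:
arm_command --steps '[-0.4, 0, 0.5, 0, 45, 0, 0, 0.4, 0, 45, 0, 0, 0, 0, 45]'

```text
time_s: 6.7
eef_pos: [446.0, 42.5, 284.4]
ee_rot: [0.002, -0.012, 1.0, -0.0]
force: [0.1, -0.7, -0.4]
grip_width: 0.45
```

```bash
python3 -c "
from h import *
st();p=capture('wrist');cv2.imwrite('pics/w4.png',p['frame'])
find(p,'capsule_1');find(p,'slide_tab')
h=p['frame'].min(2);print(proj(p,[561,44,17]))
u,v=proj(p,[561,44,17])[0].astype(int);w=h[v-35:v+35,u-35:u+35];print(w.max())
m=np.zeros((400,640),bool);m[v-35:v+35,u-35:u+35]=w>150
print(fit(p,(561,44),CAP,m,8));pots(p,[(432,-110),(545,-100),(535,-296)])"
```

```text
t 6.7 pos [446.   42.5 284.4] jaw 91.4 F [ 0.1 -0.7 -0.4] g 0.45 q6 -1.76
capsule_1 [564.0, 43.0, 18.0] 0.44 [[318.0, 258.0]]
capsule_1 [462.0, 41.0, 8.0] 0.15 [[318.0, 181.0]]
slide_tab [460.0, 42.0, 12.0] 0.63 [[319.0, 180.0]]
[[318.65608237 255.70660583]]
171
(array([566.16304833,  43.50426328]), np.float64(5.09165080228447))
pot [ 434.8  -113.05] 0.1
pot [ 548.23 -109.51] 0.11
pot [ 537.94 -302.51] 0.11
```

View pics/w4.png

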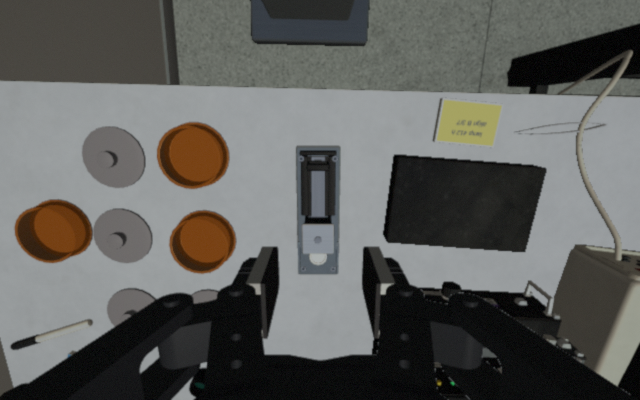

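Capsule 1 lies at about (318,258) in front of the magazine, the slide is back home, and the pots are confirmed. Moving to the landing.

Call:
arm_command --steps '[0.8, 0.02, -0.4, 0, 40, 0.8, 0, -0.8, 0, 40, 0.72, 0, -0.9, 0, 40, 0, 0, -0.9, 0, 40, 0, 0, -0.9, 0, 40]'

```text
time_s: 7.48
eef_pos: [560.8, 43.7, 85.4]
ee_rot: [-0.001, -0.012, 1.0, 0.0]
force: [0.0, -0.2, -1.0]
grip_width: 0.4
```

Call:
arm_command --steps '[0, 0, -0.9, 0, 40, 0, 0, -0.5, 0, 40, 0, 0, -0.06, 0, 40, 0, 0, 0, 0, 40]'

```text
time_s: 7.98
eef_pos: [561.5, 43.6, 15.7]
ee_rot: [0.0, -0.012, 1.0, -0.0]
force: [0.5, -0.0, 0.7]
grip_width: 0.397
```

```bash
python3 -c "
from h import *
st();p=capture('side');x=p['frame'][190:290,290:450];cv2.imwrite('pics/s5.png',cv2.resize(x,None,fx=4,fy=4))"
```

```text
t 7.97 pos [561.5  43.6  15.7] jaw 91.4 F [ 0.5 -0.   0.7] g 0.397 q6 -1.73
```

View pics/s5.png

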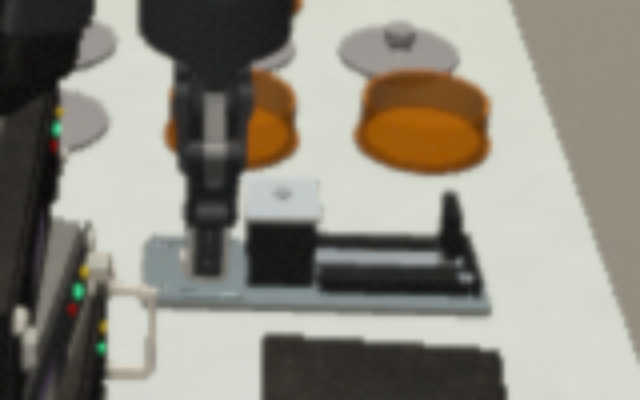

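Call:
arm_command --steps '[0, 0, -0.12, 0, 40, 0, 0, 0, 0, 40]' --grip_force 40

```text
time_s: 8.28
eef_pos: [561.7, 43.5, 9.7]
ee_rot: [0.001, -0.012, 1.0, -0.0]
force: [1.7, 0.7, 0.1]
grip_width: 0.397
```

Call:
arm_command --steps '[0, 0, 0, 0, 20, 0, 0, 0, 0, 20, 0, 0, 0, 0, 20]' --grip_force 40

```text
time_s: 8.65
eef_pos: [561.4, 43.6, 9.8]
ee_rot: [0.0, -0.012, 1.0, -0.0]
force: [-1.0, -0.3, 5.5]
grip_width: 0.25
```

Call:
arm_command --steps '[0, 0, 0.2, 0, 20, 0, 0, 0.6, 0, 20, 0, 0, 0.8, 0, 20, 0, 0, 0, 0, 20]'

```text
time_s: 9.15
eef_pos: [562.7, 43.5, 92.4]
ee_rot: [0.003, -0.012, 1.0, -0.0]
force: [0.1, -0.5, -1.0]
grip_width: 0.253
```

```bash
python3 -c "
from h import *
st();p=capture('side');x=p['frame'][150:270,290:450];cv2.imwrite('pics/s6.png',cv2.resize(x,None,fx=4,fy=4))"
```

```text
t 9.15 pos [562.7  43.5  92.4] jaw 91.4 F [ 0.1 -0.5 -1. ] g 0.253 q6 -1.73
```

View pics/s6.png

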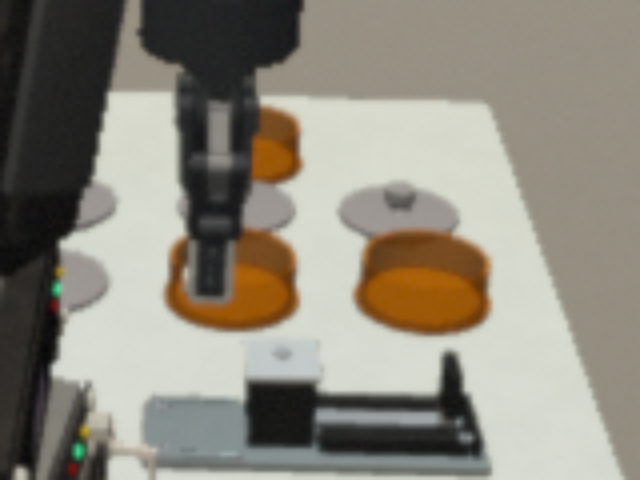

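Call:
arm_command --steps '[-0.09, -0.8, 0, 0, 20, -0.1, -0.8, 0, 0, 20, -0.1, -0.8, 0, 0, 20, 0, -0.67, 0, 0, 20, 0, 0, 0, 0, 20]'

```text
time_s: 9.82
eef_pos: [546.0, -111.6, 88.1]
ee_rot: [-0.001, -0.011, 1.0, 0.0]
force: [0.1, 0.5, 0.1]
grip_width: 0.259
```

```bash
python3 -c "
from h import *
st();p=capture('scene')
pots(p,[(435,-112),(548,-110),(538,-303)])
u,v=proj(p,[548,-110,90])[0].astype(int);x=p['frame'][v-60:v+60,u-80:u+80];cv2.imwrite('pics/s7.png',cv2.resize(x,None,fx=4,fy=4))"
```

```text
t 9.82 pos [ 546.  -111.6   88.1] jaw 91.2 F [0.1 0.5 0.1] g 0.259 q6 -2.0
pot [ 435.61 -113.3 ] 0.35
pot [ 545.83 -144.23] 1.24
pot [ 538.84 -305.07] 0.38
```

View pics/s7.png

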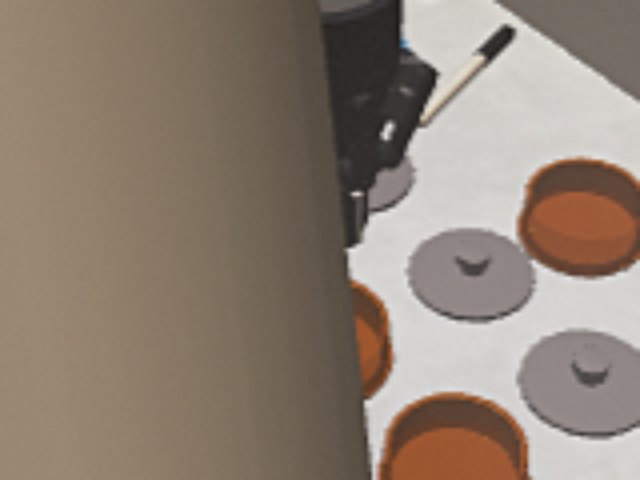

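The arm hides part of pot B (right edge at about (385,330)). Neither pots A nor C moved. Lowering into pot B.

Call:
arm_command --steps '[0.04, 0.03, -0.4, 0, 20, 0, 0, -0.6, 0, 20, 0, 0, -0.4, 0, 20, 0, 0, -0.16, 0, 20, 0, 0, 0, 0, 20]'

```text
time_s: 10.5
eef_pos: [548.6, -107.7, 11.1]
ee_rot: [-0.0, -0.013, 1.0, 0.0]
force: [-0.0, -0.5, 0.5]
grip_width: 0.25
```

Call:
arm_command --steps '[0, 0, 0, 0, 33, 0, 0, 0, 0, 33, 0, 0, 0.3, 0, 33, 0, 0, 0.8, 0, 33, 0, 0.4, 0.8, 0, 20]'

```text
time_s: 11.12
eef_pos: [548.9, -89.1, 108.6]
ee_rot: [0.001, -0.011, 1.0, -0.0]
force: [0.1, -0.7, -0.7]
grip_width: 0.2
```

Call:
arm_command --steps '[-0.8, 0.8, 0.8, 0, 0, -0.8, 0.8, 0.8, 0, 0, -0.5, 0.8, 0.8, 0, 0, 0, 0.2, 0.3, 0, 0, 0, 0, 0, 0, 0]'

```text
time_s: 11.75
eef_pos: [451.8, 34.2, 235.3]
ee_rot: [0.002, -0.013, 1.0, -0.0]
force: [0.1, -0.2, -0.1]
grip_width: 0.0
```

```bash
cat >> h.py <<'E'
def white(p,c,z,th=140):
    u,v=proj(p,[c[0],c[1],z])[0].astype(int);f=p["frame"].astype(int);m=(f.min(2)>th)
    k=np.zeros((400,640),bool);k[max(v-22,0):v+22,max(u-22,0):u+22]=1;m&=k
    if m.sum()>5: print("white n",m.sum(),"at",back(p,np.argwhere(m).mean(0)[::-1],z).round(1))
    else: print("no white")
E
python3 -c "
from h import *
st();p=capture('wrist')
pots(p,[(435,-112),(548,-110),(538,-303)]);white(p,(548,-110),13,120);white(p,(435,-113),13,120)
cv2.imwrite('pics/w8.png',p['frame'])"
```

```text
t 11.75 pos [451.8  34.2 235.3] jaw 91.5 F [ 0.1 -0.2 -0.1] g 0.0 q6 -1.78
pot [ 434.2  -112.41] 0.09
pot [ 548.58 -109.99] 0.18
pot [ 536.67 -306.66] 0.06
white n 277 at [[ 549.4 -106.9   13. ]]
no white
```

View pics/w8.png

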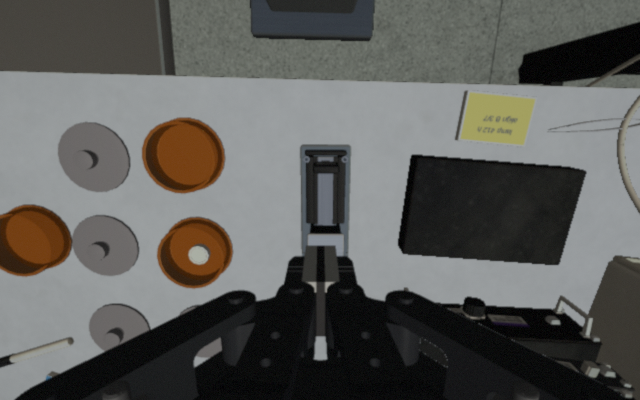

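Capsule 1 lies flat in pot B at (199,256). Now stroke 2.

Call:
arm_command --steps '[-0.6, 0.16, -0.3, 0, 0, -0.4, 0, -0.9, 0, 0, 0, 0, -0.9, 0, 0, 0, 0, -0.9, 0, 0, 0, 0, -0.8, 0, 0]'

```text
time_s: 12.42
eef_pos: [400.9, 41.2, 41.4]
ee_rot: [-0.001, -0.012, 1.0, 0.0]
force: [0.3, -0.3, -0.5]
grip_width: 0.005
```

Call:
arm_command --steps '[0, 0, -0.24, 0, 0, 0, 0, 0, 0, 0]'

```text
time_s: 12.68
eef_pos: [401.6, 41.4, 31.4]
ee_rot: [-0.001, -0.012, 1.0, 0.0]
force: [0.8, -0.8, 0.2]
grip_width: 0.005
```

Call:
arm_command --steps '[0.25, 0, 0.03, 0, 0, 0.25, 0.01, 0, 0, 0, 0.25, 0.01, 0, 0, 0, 0.25, 0.01, 0, 0, 0, 0.2, 0, 0, 0, 0]'

```text
time_s: 13.3
eef_pos: [461.6, 43.4, 33.3]
ee_rot: [-0.001, -0.012, 1.0, -0.0]
force: [-8.8, -0.9, 6.9]
grip_width: -0.0
```

Call:
arm_command --steps '[0.08, 0, 0, 0, 0, 0.03, 0, 0, 0, 0, 0, 0, 0, 0, 0]'

```text
time_s: 13.68
eef_pos: [463.0, 43.7, 32.7]
ee_rot: [-0.006, -0.013, 1.0, 0.0]
force: [-23.9, -3.2, 16.2]
grip_width: 0.002
```

End stop reached. I'll release upward, then go to the landing directly.

Call:
arm_command --steps '[-0.05, 0, 0.1, 0, 0, 0, 0, 1, 0, 0, 0, 0, 1, 0, 20, 0, 0, 1, 0, 40, -0.3, 0, 0.6, 0, 40]'

```text
time_s: 14.3
eef_pos: [451.0, 43.2, 221.2]
ee_rot: [0.002, -0.012, 1.0, -0.0]
force: [-0.9, -0.1, -0.0]
grip_width: 0.403
```

```bash
python3 -c "
from h import *
st();p=capture('wrist')
find(p,'capsule_1');find(p,'slide_tab');white(p,(563,44),17,150)
pots(p,[(435,-112),(548,-110),(538,-303)])
p=capture('side');white(p,(561,44),17,140);find(p,'capsule_1');x=p['frame'][190:290,290:450];cv2.imwrite('pics/s9.png',cv2.resize(x,None,fx=4,fy=4))
"
```

```text
t 14.3 pos [451.   43.2 221.2] jaw 91.4 F [-0.9 -0.1 -0. ] g 0.403 q6 -1.76
capsule_1 [550.0, -108.0, 16.0] 0.95 [[184.0, 261.0]]
capsule_1 [570.0, 42.0, 18.0] 0.62 [[316.0, 282.0]]
slide_tab [461.0, 44.0, 7.0] 0.61 [[320.0, 187.0]]
slide_tab [548.0, -109.0, 14.0] 0.45 [[184.0, 260.0]]
white n 188 at [[569.9  42.7  17. ]]
pot [ 434.38 -112.73] 0.09
pot [ 548.05 -109.47] 0.19
pot [ 536.53 -307.04] 0.04
white n 1296 at [[570.8  31.4  17. ]]
capsule_1 [561.0, 45.0, 15.0] 0.65 [[342.0, 255.0]]
capsule_1 [510.0, 56.0, 13.0] 0.19 [[367.0, 260.0]]
```

Call:
arm_command --steps '[0.8, 0.01, 0, 0, 40, 0.8, 0, -0.5, 0, 40, 0.62, 0, -0.8, 0, 40, 0, 0, -0.8, 0, 40, 0, 0, -0.8, 0, 40]'

```text
time_s: 15.18
eef_pos: [560.2, 43.9, 69.8]
ee_rot: [-0.001, -0.012, 1.0, 0.0]
force: [-0.1, 0.1, -0.3]
grip_width: 0.401
```

Call:
arm_command --steps '[0, 0, -0.8, 0, 40, 0, 0, -0.4, 0, 40, 0, 0, 0, 0, 40]'

```text
time_s: 15.55
eef_pos: [559.7, 43.9, 10.6]
ee_rot: [-0.002, -0.012, 1.0, 0.0]
force: [0.5, -1.0, 0.5]
grip_width: 0.398
```

Call:
arm_command --steps '[0.03, 0, -0.02, 0, 40, 0, 0, 0, 0, 20, 0, 0, 0, 0, 20, 0, 0, 0, 0, 20, 0, 0, 0, 0, 20]'

```text
time_s: 16.18
eef_pos: [562.1, 43.8, 12.0]
ee_rot: [0.0, -0.012, 1.0, -0.0]
force: [0.0, 0.8, -0.2]
grip_width: 0.249
```

Call:
arm_command --steps '[0, 0, 0.2, 0, 20, 0, 0, 0.6, 0, 20, 0, 0, 0.8, 0, 20, -0.3, -0.8, 0, 0, 20, -0.6, -0.8, 0, 0, 20]'

```text
time_s: 16.8
eef_pos: [517.2, -37.2, 93.1]
ee_rot: [0.001, -0.013, 1.0, -0.0]
force: [0.5, -0.5, 0.0]
grip_width: 0.247
```

Call:
arm_command --steps '[-0.7, -0.8, 0, 0, 20, -0.7, -0.5, 0, 0, 20, -0.24, -0.23, 0, 0, 20, 0, 0, 0, 0, 20]'

```text
time_s: 17.3
eef_pos: [435.4, -113.2, 92.6]
ee_rot: [0.001, -0.012, 1.0, -0.0]
force: [0.2, -0.4, 0.1]
grip_width: 0.248
```

```bash
python3 -c "
from h import *
st();p=capture('wrist');find(p,'capsule_1');pots(p,[(435,-112),(548,-110),(538,-303)])
p=capture('side');find(p,'capsule_1');pots(p,[(435,-112),(548,-110),(538,-303)])
"
```

```text
t 17.3 pos [ 435.4 -113.2   92.6] jaw 91.3 F [ 0.2 -0.4  0.1] g 0.248 q6 -2.11
capsule_1 [547.0, -111.0, 15.0] 0.96 [[319.0, 353.0]]
capsule_1 [439.0, -115.0, 100.0] 0.77 [[316.0, 279.0]]
pot [ 434.18 -113.96] 0.22
pot [ 549.37 -109.53] 0.69
pot [ 537.12 -305.64] 0.27
capsule_1 [431.0, -99.0, 17.0] 0.61 [[398.0, 222.0]]
pot [ 435.41 -121.94] 0.37
pot [ 548.44 -118.65] 0.67
pot [ 537.67 -314.07] 0.87
```

Capsule 2 is held over pot A. Lower, release, retreat to the look pose.

Call:
arm_command --steps '[-0.02, 0, -0.4, 0, 20, 0, 0, -0.6, 0, 20, 0, 0, -0.44, 0, 20, 0, 0, -0.18, 0, 20, 0, 0, 0, 0, 20]'

```text
time_s: 18.12
eef_pos: [434.3, -112.4, 10.9]
ee_rot: [-0.0, -0.013, 1.0, 0.0]
force: [-0.3, 0.5, 0.2]
grip_width: 0.244
```

Call:
arm_command --steps '[0, 0, 0, 0, 33, 0, 0, 0, 0, 33, 0, 0, 0.3, 0, 33, 0, 0, 0.8, 0, 33, 0, 0.5, 0.8, 0, 20]'

```text
time_s: 18.75
eef_pos: [434.2, -88.3, 107.6]
ee_rot: [0.0, -0.011, 1.0, -0.0]
force: [0.5, 0.3, -0.4]
grip_width: 0.2
```

Call:
arm_command --steps '[0, 0.8, 0.8, 0, 0, 0.2, 0.8, 0.8, 0, 0, 0.2, 0.8, 0.8, 0, 0, 0, 0.1, 0, 0, 0, 0, 0, 0, 0, 0]'

```text
time_s: 19.38
eef_pos: [453.6, 37.3, 225.4]
ee_rot: [-0.0, -0.012, 1.0, -0.0]
force: [-1.1, -0.4, -0.8]
grip_width: 0.001
```

```bash
python3 -c "
from h import *
st();p=capture('wrist');find(p,'capsule_1');pots(p,[(435,-112),(548,-110),(538,-303)])
white(p,(435,-113),13,120);white(p,(548,-110),13,120)
"
```

```text
t 19.38 pos [453.6  37.3 225.4] jaw 91.4 F [-1.1 -0.4 -0.8] g 0.001 q6 -1.77
capsule_1 [551.0, -104.0, 11.0] 0.65 [[195.0, 259.0]]
capsule_1 [436.0, -111.0, 17.0] 0.59 [[178.0, 160.0]]
capsule_1 [468.0, 44.0, 16.0] 0.47 [[325.0, 192.0]]
pot [ 434.68 -113.01] 0.17
pot [ 548.65 -110.19] 0.18
pot [ 536.37 -306.71] 0.05
white n 376 at [[ 434.4 -111.4   13. ]]
white n 292 at [[ 549.4 -106.8   13. ]]
```

Two pots filled. Stroke 3.

Call:
arm_command --steps '[-0.6, 0.09, -0.3, 0, 0, -0.44, 0, -0.8, 0, 0, 0, 0, -0.9, 0, 0, 0, 0, -0.9, 0, 0, 0, 0, -0.8, 0, 0]'

```text
time_s: 20.1
eef_pos: [401.2, 41.0, 39.1]
ee_rot: [-0.001, -0.011, 1.0, 0.0]
force: [0.3, 0.6, -0.0]
grip_width: -0.002
```

Call:
arm_command --steps '[0, 0, -0.14, 0, 0, 0, 0, 0, 0, 0]'

```text
time_s: 20.35
eef_pos: [402.2, 41.3, 34.4]
ee_rot: [-0.0, -0.012, 1.0, 0.0]
force: [0.3, -0.2, 1.4]
grip_width: -0.003
```

Call:
arm_command --steps '[0.25, 0, 0, 0, 0, 0.25, 0.01, 0, 0, 0, 0.25, 0.01, 0, 0, 0, 0.25, 0.01, 0, 0, 0, 0.2, 0, 0, 0, 0]'

```text
time_s: 20.98
eef_pos: [462.0, 43.4, 34.2]
ee_rot: [-0.001, -0.012, 1.0, -0.0]
force: [-8.7, -1.8, 6.5]
grip_width: 0.001
```

Call:
arm_command --steps '[0.06, 0, 0, 0, 0, 0, 0, 0, 0, 0]'

```text
time_s: 21.22
eef_pos: [463.0, 43.6, 33.9]
ee_rot: [-0.004, -0.013, 1.0, 0.0]
force: [-15.0, -3.1, 9.8]
grip_width: 0.001
```

Call:
arm_command --steps '[-0.03, 0, 0.1, 0, 0, 0, 0, 1, 0, 0, 0, 0, 1, 0, 20, 0, 0, 1, 0, 40, -0.3, 0, 0.6, 0, 40]'

```text
time_s: 21.85
eef_pos: [450.0, 43.2, 222.1]
ee_rot: [0.002, -0.012, 1.0, -0.0]
force: [0.6, 0.3, 1.2]
grip_width: 0.395
```

```bash
python3 -c "
from h import *
st();p=capture('wrist')
find(p,'capsule_1');find(p,'slide_tab');white(p,(563,44),17,150)
pots(p,[(435,-112),(548,-110),(538,-303)])
p=capture('side');find(p,'capsule_1')
"
```

```text
t 21.85 pos [450.   43.2 222.1] jaw 91.4 F [0.6 0.3 1.2] g 0.395 q6 -1.76
capsule_1 [548.0, -107.0, 15.0] 0.81 [[185.0, 261.0]]
capsule_1 [438.0, -112.0, 14.0] 0.75 [[172.0, 164.0]]
capsule_1 [565.0, 38.0, 16.0] 0.68 [[313.0, 277.0]]
slide_tab [461.0, 40.0, 10.0] 0.81 [[317.0, 188.0]]
white n 224 at [[572.4  41.6  17. ]]
pot [ 434.5  -112.72] 0.17
pot [ 548.04 -109.36] 0.19
pot [ 536.52 -307.07] 0.04
```

Call:
arm_command --steps '[0.8, 0, 0, 0, 40, 0.8, 0, -0.5, 0, 40, 0.65, -0.01, -0.8, 0, 40, 0, 0, -0.8, 0, 40, 0, 0, -0.8, 0, 40]'

```text
time_s: 22.72
eef_pos: [560.7, 42.9, 70.7]
ee_rot: [-0.001, -0.012, 1.0, 0.0]
force: [0.0, -0.4, -0.3]
grip_width: 0.401
```

Call:
arm_command --steps '[0, 0, -0.8, 0, 40, 0, 0, -0.46, 0, 40, 0.03, 0, -0.05, 0, 40, 0, 0, 0, 0, 40]'

```text
time_s: 23.22
eef_pos: [561.5, 42.9, 7.2]
ee_rot: [-0.002, -0.012, 1.0, 0.0]
force: [-4.6, -0.6, 6.4]
grip_width: 0.401
```

Call:
arm_command --steps '[0, 0, 0, 0, 20, 0, 0, 0, 0, 20, 0, 0, 0, 0, 20, 0, 0, 0, 0, 20]'

```text
time_s: 23.72
eef_pos: [562.8, 42.8, 8.2]
ee_rot: [-0.0, -0.012, 1.0, -0.0]
force: [-1.6, -0.6, 10.5]
grip_width: 0.257
```

Call:
arm_command --steps '[0, 0, 0.2, 0, 20, 0, 0, 0.6, 0, 20, 0, 0, 0.9, 0, 20, -0.1, -0.8, 0.4, 0, 20, -0.1, -0.9, 0.2, 0, 20]'

```text
time_s: 24.35
eef_pos: [552.7, -42.8, 124.2]
ee_rot: [0.0, -0.013, 1.0, -0.0]
force: [-0.0, -0.3, -0.3]
grip_width: 0.252
```

Call:
arm_command --steps '[-0.1, -0.9, 0, 0, 20, -0.1, -0.9, 0, 0, 20, -0.1, -0.9, 0, 0, 20, 0, -0.9, 0, 0, 20, 0, -0.6, 0, 0, 20]'

```text
time_s: 24.98
eef_pos: [537.2, -254.1, 122.7]
ee_rot: [-0.001, -0.012, 1.0, 0.0]
force: [0.5, 0.1, 0.1]
grip_width: 0.252
```

Call:
arm_command --steps '[0, -0.6, 0, 0, 20, 0, 0, 0, 0, 20, 0, 0, 0, 0, 20]'

```text
time_s: 25.35
eef_pos: [537.5, -281.4, 122.9]
ee_rot: [-0.0, -0.012, 1.0, 0.001]
force: [-0.9, -0.1, 0.4]
grip_width: 0.257
```

```bash
python3 -c "
from h import *
st();p=capture('wrist');find(p,'capsule_1');pots(p,[(435,-112),(548,-110),(538,-305)])
p=capture('scene');pots(p,[(538,-305)])
"
```

```text
t 25.35 pos [ 537.5 -281.4  122.9] jaw 91.4 F [-0.9 -0.1  0.4] g 0.257 q6 -2.27
capsule_1 [535.0, -284.0, 130.0] 0.94 [[314.0, 268.0]]
capsule_1 [437.0, -115.0, 14.0] 0.75 [[559.0, 72.0]]
capsule_1 [551.0, -110.0, 15.0] 0.6 [[536.0, 227.0]]
pot [ 432.14 -112.31] 0.27
pot [ 547.67 -109.92] 0.25
pot [ 536.81 -303.56] 0.1
pot [ 538.79 -304.81] 0.3
```

Call:
arm_command --steps '[0, -0.45, -0.4, 0, 20, 0, 0, -0.6, 0, 20, 0, 0, -0.7, 0, 20, 0, 0, -0.4, 0, 20, 0, 0, -0.16, 0, 20]'

```text
time_s: 26.12
eef_pos: [537.6, -304.3, 9.8]
ee_rot: [-0.0, -0.012, 1.0, 0.0]
force: [-0.2, -0.1, 0.3]
grip_width: 0.254
```

Call:
arm_command --steps '[0, 0, 0, 0, 20, 0, 0, 0, 0, 20]'

```text
time_s: 26.38
eef_pos: [538.1, -305.1, 11.7]
ee_rot: [0.001, -0.012, 1.0, -0.001]
force: [0.3, 0.4, 0.4]
grip_width: 0.254
```

Call:
arm_command --steps '[0, 0, 0, 0, 33, 0, 0, 0, 0, 33, 0, 0, 0.3, 0, 33, 0, 0, 0.8, 0, 33, 0, 0.2, 0.8, 0, 33]'

```text
time_s: 27.0
eef_pos: [537.6, -295.1, 107.7]
ee_rot: [0.0, -0.012, 1.0, -0.0]
force: [-0.1, -0.1, 0.5]
grip_width: 0.329
```

Call:
arm_command --steps '[-0.6, 0.6, 0.8, 0, 33, -0.6, 0.6, 0.8, 0, 33, -0.6, 0, 0.6, 0, 33, 0, 0, 0, 0, 33, 0, 0, 0, 0, 33]'

```text
time_s: 27.62
eef_pos: [447.7, -234.8, 215.4]
ee_rot: [0.0, -0.012, 1.0, 0.0]
force: [0.2, 0.6, 0.2]
grip_width: 0.326
```

```bash
python3 -c "
from h import *
st();p=capture('wrist');find(p,'capsule_1');pots(p,[(435,-112),(548,-110),(537,-304)]);lids(p,[(438,-214),(542,-217),(658,-105),(659,-213)])
white(p,(537,-304),13,120);cv2.imwrite('pics/w10.png',p['frame'])
"
```

```text
t 27.62 pos [ 447.7 -234.8  215.4] jaw 91.4 F [0.2 0.6 0.2] g 0.326 q6 -2.31
capsule_1 [441.0, -115.0, 16.0] 0.84 [[435.0, 178.0]]
capsule_1 [536.0, -308.0, 13.0] 0.8 [[252.0, 257.0]]
capsule_1 [551.0, -110.0, 15.0] 0.66 [[428.0, 274.0]]
pot [ 434.04 -114.2 ] 0.19
pot [ 547.37 -110.94] 0.3
pot [ 537.73 -303.11] 0.47
lid [ 416.84 -196.41] 1.66
lid [ 514.55 -227.35] 1.23
lid [805.75 -61.75] inf
lid [ 630.71 -235.12] 0.44
white n 193 at [[ 535.1 -306.4   13. ]]h.py:31: RuntimeWarning: divide by zero encountered in scalar divide
  return r.x, r.fun/sil(p,r.x,model,z0).sum()
```

View pics/w10.png

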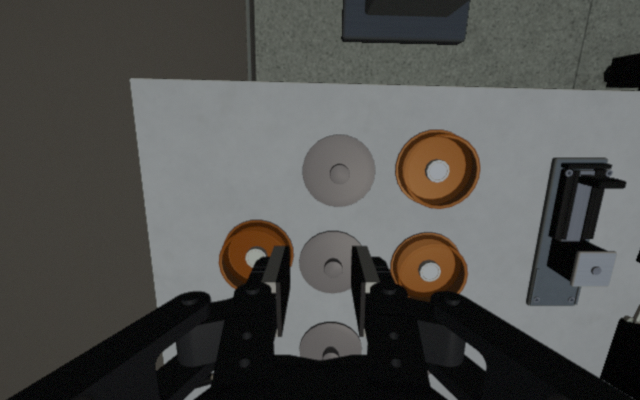

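All three pots hold a capsule: (437,170), (429,271), (256,259). Measure lid 1 (339,170) via its mask.

```bash
cat >> h.py <<'E'
def lidt(p,seeds):
    for s in seeds:
        best=max(((fit(p,s,LID,d["mask"])) for d in trace(p,"lid_1")),key=lambda r:-r[1]); print("lidt",np.round(best[0],1),round(best[1],2))
E
python3 -c "
from h import *
p=capture('wrist');lidt(p,[(438,-214),(542,-217)])
print('knob',back(p,[339.5,173.5],28),proj(p,[[438.5,-214.2,28]]))
"
```

```text
lidt [ 546.5 -184.5] 0.0
lidt [ 689.8 -173.8] 0.0
knob [[ 436.75674046 -214.72426129   28.        ]] [[339.95555862 175.24457505]]
```

Call:
arm_command --steps '[-0.19, 0.41, -0.8, 0, 40, 0, 0, -0.9, 0, 40, 0, 0, -0.9, 0, 40, 0, 0, -0.8, 0, 40, 0, 0, 0, 0, 40]'

```text
time_s: 28.5
eef_pos: [436.9, -213.2, 43.3]
ee_rot: [-0.002, -0.012, 1.0, 0.002]
force: [-0.4, -0.8, -0.5]
grip_width: 0.395
```

```bash
python3 -c "
from h import *
st();p=capture('wrist')
v,u=[int(a) for a in proj(p,[438,-214.5,28])[0][::-1]];print(u,v)
cv2.imwrite('pics/w11.png',cv2.resize(p['frame'][v-100:v+100,u-120:u+120],None,fx=3,fy=3))
s=capture('scene');lids(s,[(438,-214)])
"
```

```text
t 28.5 pos [ 436.9 -213.2   43.3] jaw 91.4 F [-0.4 -0.8 -0.5] g 0.395 q6 -2.29
316 253
lid [ 441.12 -210.51] 1.03
```

View pics/w11.png

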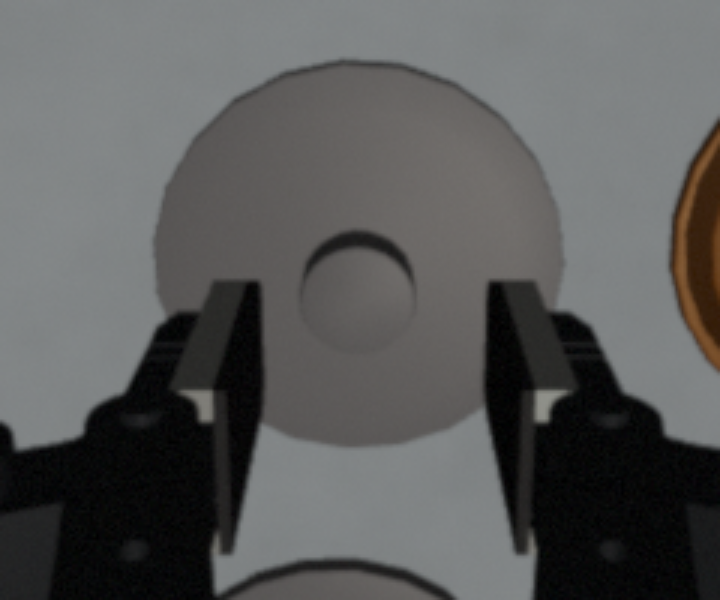

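The knob top is at about (315,253) in the full frame, which agrees with (438,-214.5). Descend and grip.

Call:
arm_command --steps '[0.02, -0.03, -0.4, 0, 40, 0, 0, -0.18, 0, 40, 0, 0, 0, 0, 40, 0, 0, 0, 0, 40]' --grip_force 60

```text
time_s: 29.1
eef_pos: [439.5, -216.0, 17.3]
ee_rot: [0.001, -0.012, 1.0, -0.0]
force: [0.2, 0.6, 0.3]
grip_width: 0.401
```

Call:
arm_command --steps '[0, 0, 0, 0, 10, 0, 0, 0, 0, 10, 0, 0, 0, 0, 10, 0, 0, 0, 0, 10]'

```text
time_s: 29.6
eef_pos: [439.4, -216.0, 17.4]
ee_rot: [0.0, -0.012, 1.0, -0.0]
force: [-1.9, 1.4, 6.2]
grip_width: 0.201
```

Call:
arm_command --steps '[0, 0, 0.2, 0, 10, 0, 0, 0.5, 0, 10, 0, 0, 0.6, 0, 10, 0, 0, 0, 0, 10, 0, 0, 0, 0, 10]'

```text
time_s: 30.22
eef_pos: [438.8, -215.5, 81.0]
ee_rot: [-0.0, -0.012, 1.0, 0.0]
force: [0.0, 0.2, -1.1]
grip_width: 0.199
```

```bash
python3 -c "
from h import *
st();p=capture('wrist');find(p,'lid_1')
pots(p,[(435,-113),(548,-110),(537,-304)])
"
```

```text
t 30.23 pos [ 438.8 -215.5   81. ] jaw 91.4 F [ 0.   0.2 -1.1] g 0.199 q6 -2.29
lid_1 [532.0, -213.0, 9.0] 0.96 [[319.0, 338.0]]
lid_1 [424.0, -218.0, 70.0] 0.84 [[316.0, 227.0]]
lid_1 [500.0, -320.0, 5.0] 0.58 [[174.0, 293.0]]
lid_1 [543.0, 15.0, 8.0] 0.3 [[618.0, 355.0]]
pot [ 434.03 -113.97] 0.24
pot [ 639.5 -204. ] 41.04
pot [ 620.62 -429.5 ] 0.5
```

Call:
arm_command --steps '[-0.03, 0.7, 0, 0, 10, 0, 0.7, 0, 0, 10, 0, 0.64, 0, 0, 10, 0, 0, 0, 0, 10, 0, 0, 0, 0, 10]'

```text
time_s: 30.95
eef_pos: [437.6, -114.1, 81.1]
ee_rot: [-0.0, -0.012, 1.0, 0.0]
force: [0.9, 0.1, -1.6]
grip_width: 0.197
```

```bash
python3 -c "
from h import *
st();s=sense()['eef_pos'];p=capture('wrist')
v,u=[int(a) for a in proj(p,[434,-113.5,60])[0][::-1]];print(u,v)
z0=s[2]-17.4
im=p['frame'].copy()
for c,m,z,col in[((s[0],s[1]),LID,z0,(0,255,0)),((434.3,-113.5),[(38,30)],0,(255,0,0))]:
    cs,_=cv2.findContours((sil(p,c,m,z)>.5).astype(np.uint8),0,1);cv2.drawContours(im,cs,-1,col,1)
cv2.imwrite('pics/w12.png',cv2.resize(im[v-110:v+100,u-130:u+130],None,fx=3,fy=2.8))
"
```

```text
t 30.95 pos [ 437.6 -114.1   81.1] jaw 91.4 F [ 0.9  0.1 -1.6] g 0.197 q6 -2.11
320 241
```

View pics/w12.png

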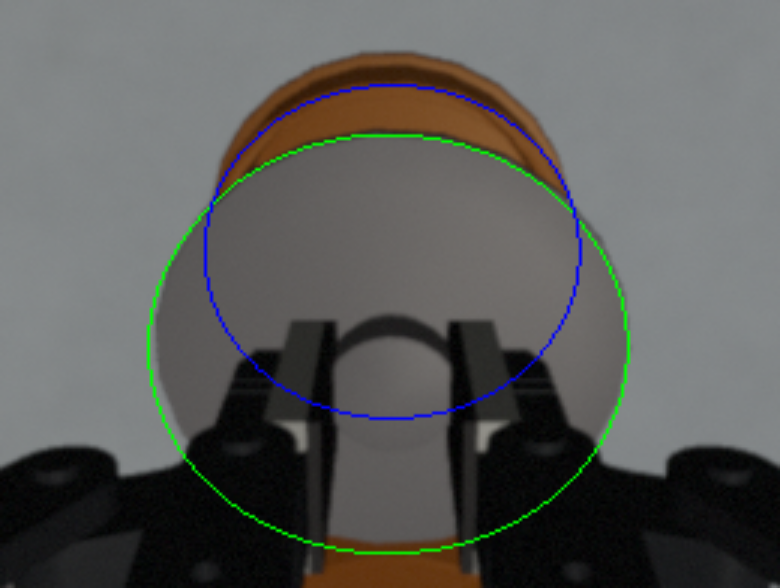

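```bash
cat >> h.py <<'E'
def potocc(p,c0,occ):
    # fit pot silhouette where not hidden by held lid silhouette
    m=amber(p).astype(float);k=cv2.dilate((occ>0).astype(np.uint8),np.ones((7,7)))==0
    rows=np.zeros((400,640),bool);rows[:int(proj(p,[c0[0]+10,c0[1],15])[0][1])]=1;k&=rows
    f=lambda c:(np.abs(sil(p,c,POT)-m)*k).sum()
    r=minimize(f,c0,method="Nelder-Mead",options=dict(initial_simplex=np.array(c0)+np.array([[0,0],[8,0],[0,8]]),xatol=.1));return r.x.round(1),round(r.fun)
def lidheld(p,c0,z0):
    f=p["frame"].astype(int);v=f.mean(2);m=(v>60)&(v<125)&(np.ptp(f,axis=2)<25)
    b=cv2.Canny(p["frame"],30,80);return
E
python3 -c "
from h import *
s=sense()['eef_pos'];p=capture('wrist')
occ=sil(p,(s[0],s[1]),LID,s[2]-17.4)
print(potocc(p,(434,-113.5),occ))
q=capture('side');pots(q,[(434,-113)]);q=capture('scene');pots(q,[(434,-113),(538,-304)])
"
```

```text
(array([ 434.6, -113.8]), 74)
pot [ 433.42 -122.69] 0.4
pot [ 430.58 -131.82] 0.83
pot [ 538.44 -304.88] 0.62
```

Pot A hasn't moved; the offset was the visible foot. The lid is about 3 mm ahead and 0.7 mm left of it. Correct and lower.

Call:
arm_command --steps '[-0.06, -0.014, -0.2, 0, 10, 0, 0, -0.3, 0, 10, 0, 0, 0, 0, 10, 0, 0, 0, 0, 10]'

```text
time_s: 31.65
eef_pos: [434.6, -114.6, 56.6]
ee_rot: [0.0, -0.012, 1.0, -0.0]
force: [-0.3, 0.2, -0.8]
grip_width: 0.202
```

Call:
arm_command --steps '[0, 0, -0.12, 0, 10, 0, 0, -0.1, 0, 10, 0, 0, 0, 0, 10]'

```text
time_s: 32.02
eef_pos: [434.4, -114.3, 45.1]
ee_rot: [-0.0, -0.012, 1.0, 0.0]
force: [-0.7, -0.1, -0.1]
grip_width: 0.197
```

Call:
arm_command --steps '[0, 0, -0.06, 0, 10, 0, 0, -0.02, 0, 10, 0, 0, 0, 0, 10]'

```text
time_s: 32.4
eef_pos: [434.6, -114.4, 41.5]
ee_rot: [0.0, -0.012, 1.0, -0.0]
force: [-0.0, 0.1, -0.1]
grip_width: 0.201
```

Call:
arm_command --steps '[0, 0, -0.02, 0, 10, 0, 0, 0, 0, 10]'

```text
time_s: 32.65
eef_pos: [434.7, -114.5, 41.3]
ee_rot: [0.0, -0.012, 1.0, -0.0]
force: [-4.0, 1.4, 12.9]
grip_width: 0.194
```

Seated at 24 mm with contact force. Release, then go over lid 2.

Call:
arm_command --steps '[0, 0, 0, 0, 40, 0, 0, 0, 0, 40, 0, 0, 0.3, 0, 40, 0, 0, 0.8, 0, 40, 0.2, -0.2, 0.6, 0, 40]'

```text
time_s: 33.28
eef_pos: [444.5, -124.2, 126.7]
ee_rot: [0.0, -0.012, 1.0, -0.0]
force: [0.7, 0.1, -0.2]
grip_width: 0.4
```

Call:
arm_command --steps '[0.7, -0.7, 0, 0, 40, 0.7, -0.7, 0, 0, 40, 0.4, -0.44, 0, 0, 40, 0, 0, 0, 0, 40, 0, 0, 0, 0, 40]'

```text
time_s: 33.9
eef_pos: [534.1, -215.9, 125.1]
ee_rot: [-0.0, -0.012, 1.0, 0.0]
force: [0.4, -0.1, -0.4]
grip_width: 0.4
```

```bash
python3 -c "
from h import *
st();p=capture('wrist');pots(p,[(548,-110),(537,-304)])
g=cv2.cvtColor(p['frame'],cv2.COLOR_BGR2GRAY)
print(proj(p,[[542.5,-217,28],[658.8,-214.5,28],[434.6,-114,52]]).round(1))
cv2.imwrite('pics/w13.png',p['frame'])
"
```

```text
t 33.9 pos [ 534.1 -215.9  125.1] jaw 91.4 F [ 0.4 -0.1 -0.4] g 0.4 q6 -2.18
pot [ 547.54 -109.99] 0.21
pot [ 537.16 -302.93] 0.16
[[317.4 218.9]
 [317.2 350.3]
 [493.   63.4]]
```

View pics/w13.png

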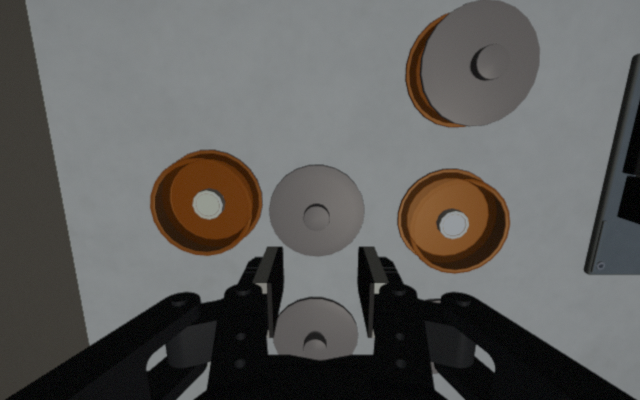

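Lid A looks seated (knob at (490,62)). Lid 2's knob is at about (317,216). A finer fit of lid 2 by local threshold:

```bash
cat >> h.py <<'E'
def lido(p,s,z0=0):
    f=p["frame"].astype(int);w=cv2.dilate((sil(p,s,LID,z0)>0).astype(np.uint8),np.ones((25,25)))>0
    # lids are neutral-warm: table bluish; use b-r difference with Otsu
    d=np.clip(f[...,0]-f[...,2]+60,0,255).astype(np.uint8);v=p["frame"].mean(2).astype(np.uint8)
    t,_=cv2.threshold(v[w].reshape(-1,1),0,255,cv2.THRESH_OTSU);t2,_=cv2.threshold(d[w].reshape(-1,1),0,255,cv2.THRESH_OTSU)
    for n,m in(("v",v<=t),("d",d<=t2)): print("lido",n,*[np.round(a,2) for a in fit(p,s,LID,m,z0)])
E
python3 -c "
from h import *
p=capture('wrist');lido(p,(542,-217))
"
```

```text
lido v [ 542.69 -218.06] 0.27
lido d [ 650.5 -187.5] 0.11
```

Call:
arm_command --steps '[0.16, -0.03, -0.5, 0, 40, 0, 0, -0.8, 0, 40, 0, 0, -0.7, 0, 40, 0, 0, -0.16, 0, 40, 0, 0, 0, 0, 40]'

```text
time_s: 34.62
eef_pos: [542.8, -217.9, 18.2]
ee_rot: [0.0, -0.012, 1.0, -0.0]
force: [-0.2, -0.1, 0.6]
grip_width: 0.397
```

Call:
arm_command --steps '[0, 0, 0, 0, 40]'

```text
time_s: 34.75
eef_pos: [543.3, -218.3, 19.1]
ee_rot: [0.001, -0.012, 1.0, -0.001]
force: [0.2, 0.2, -0.2]
grip_width: 0.399
```

Call:
arm_command --steps '[-0.02, 0, -0.05, 0, 40, 0, 0, 0, 0, 10, 0, 0, 0, 0, 10, 0, 0, 0, 0, 10, 0, 0, 0, 0, 10]'

```text
time_s: 35.38
eef_pos: [541.7, -218.0, 15.5]
ee_rot: [0.0, -0.012, 1.0, -0.0]
force: [-1.9, 1.2, 6.2]
grip_width: 0.193
```

Call:
arm_command --steps '[0, 0, 0.2, 0, 10, 0, 0, 0.5, 0, 10, 0, 0, 0.6, 0, 10, 0, 0.7, 0, 0, 10, 0, 0.7, 0, 0, 10]'

```text
time_s: 36.0
eef_pos: [541.6, -147.3, 80.7]
ee_rot: [0.0, -0.012, 1.0, -0.0]
force: [-0.0, 1.0, -0.5]
grip_width: 0.201
```

Call:
arm_command --steps '[0.1, 0.7, 0, 0, 10, 0, 0, 0, 0, 10, 0, 0, 0, 0, 10]'

```text
time_s: 36.38
eef_pos: [546.7, -113.5, 80.2]
ee_rot: [0.0, -0.012, 1.0, -0.0]
force: [-0.1, -0.5, -0.2]
grip_width: 0.203
```

```bash
cat >> h.py <<'E'
def held(c,zg):
    st();s=sense()['eef_pos'];p=capture('wrist');occ=sil(p,s,LID,s[2]-zg);print("pot",potocc(p,c,occ))
    im=p['frame'].copy();u,v=proj(p,[s[0],s[1],s[2]])[0].astype(int)
    for cc,m,z,col in[(s,LID,s[2]-zg,(0,255,0)),(c,POT,0,(255,0,0))]:
        cs,_=cv2.findContours((sil(p,cc,m,z)>.5).astype(np.uint8),0,1);cv2.drawContours(im,cs,-1,col,1)
    # held-lid centre: edge columns along rows through disc front
    g=cv2.cvtColor(p["frame"],6).astype(float);cx,cy=proj(p,[s[0],s[1],s[2]-zg+11])[0]
    r=.5*(np.ptp(np.where(occ.max(0)>.5)[0]))
    pts=[]
    for a in np.radians(np.r_[185:236:3,305:356:3]):
        rr=np.arange(r*.85,r*1.15,.5);pr=cv2.remap(g.astype(np.float32),(cx+rr*np.cos(a)).astype(np.float32),(cy+rr*np.sin(a)*np.ptp(np.where(occ.max(1)>.5)[0])/2/r).astype(np.float32),1)[:,0]
        gr=np.abs(np.gradient(cv2.GaussianBlur(pr,(1,5),1)[:,0]));pts.append(rr[gr.argmax()]/r)
    print("edge ratio L",np.round(pts[:17],2)[::4],"R",np.round(pts[17:],2)[::4])
    return im[max(v-120,0):v+90,u-130:u+130]
E
python3 -c "
from h import *
im=held((547.9,-110),17);cv2.imwrite('pics/w14.png',cv2.resize(im,None,fx=3,fy=2.8))
"
```

```text
t 36.38 pos [ 546.7 -113.5   80.2] jaw 91.4 F [-0.1 -0.5 -0.2] g 0.203 q6 -2.01
pot (array([ 547.8, -110.3]), 8008)
edge ratio L [0.98 0.99 0.99 1.   1.07] R [1.01 1.09 1.02 1.02 1.01]
```

View pics/w14.png

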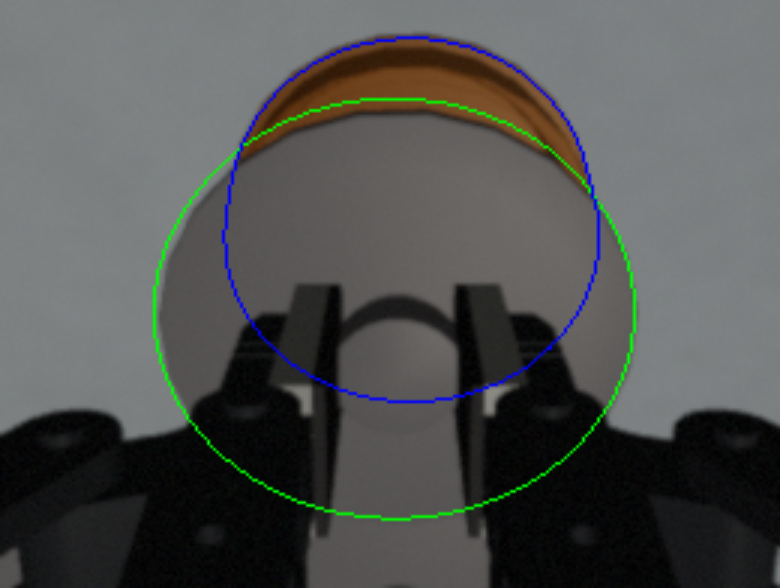

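Call:
arm_command --steps '[-0.01, 0.06, -0.2, 0, 10, 0, 0, -0.3, 0, 10, 0, 0, -0.12, 0, 10, 0, 0, 0, 0, 10, 0, 0, 0, 0, 10]'

```text
time_s: 37.05
eef_pos: [546.3, -110.1, 49.2]
ee_rot: [0.0, -0.012, 1.0, -0.0]
force: [-1.0, -0.4, -1.0]
grip_width: 0.202
```

Call:
arm_command --steps '[0, 0, -0.08, 0, 10, 0, 0, 0, 0, 10, 0, 0, 0, 0, 10]'

```text
time_s: 37.42
eef_pos: [546.1, -110.0, 45.0]
ee_rot: [0.0, -0.012, 1.0, -0.0]
force: [0.3, -0.1, -1.8]
grip_width: 0.203
```

Call:
arm_command --steps '[0, 0, -0.06, 0, 10, 0, 0, 0, 0, 10, 0, 0, 0, 0, 10]'

```text
time_s: 37.8
eef_pos: [546.1, -110.0, 42.0]
ee_rot: [0.0, -0.012, 1.0, -0.0]
force: [1.3, 0.6, -1.1]
grip_width: 0.199
```

Call:
arm_command --steps '[0, 0, -0.05, 0, 10, 0, 0, 0, 0, 10]'

```text
time_s: 38.05
eef_pos: [546.2, -110.0, 39.6]
ee_rot: [0.0, -0.012, 1.0, -0.0]
force: [0.4, -0.4, 1.2]
grip_width: 0.199
```

Call:
arm_command --steps '[0, 0, -0.03, 0, 10, 0, 0, 0, 0, 10]'

```text
time_s: 38.3
eef_pos: [546.3, -110.0, 39.4]
ee_rot: [0.0, -0.012, 1.0, -0.0]
force: [-6.3, 1.3, 15.9]
grip_width: 0.197
```

Call:
arm_command --steps '[0, 0, 0, 0, 40, 0, 0, 0, 0, 40, 0, 0, 0.3, 0, 40, 0, 0, 0.8, 0, 40, 0.2, -0.2, 0.6, 0, 40]'

```text
time_s: 38.92
eef_pos: [556.3, -119.7, 125.5]
ee_rot: [0.001, -0.013, 1.0, -0.0]
force: [-0.6, 0.4, -0.3]
grip_width: 0.403
```

Call:
arm_command --steps '[0.7, -0.7, 0, 0, 40, 0.7, -0.7, 0, 0, 40, 0.4, -0.5, 0, 0, 40, 0, 0, 0, 0, 40, 0, 0, 0, 0, 40]'

```text
time_s: 39.55
eef_pos: [645.8, -214.3, 123.4]
ee_rot: [-0.0, -0.012, 1.0, 0.0]
force: [0.1, -0.0, -0.2]
grip_width: 0.397
```

```bash
python3 -c "
from h import *
st();p=capture('wrist');pots(p,[(537,-304)]);lido(p,(659,-214.5))
s=capture('scene');pots(s,[(538,-304)]);lids(s,[(659,-214)])
"
```

```text
t 39.55 pos [ 645.8 -214.3  123.4] jaw 91.4 F [ 0.1 -0.  -0.2] g 0.397 q6 -2.09
pot [ 534.63 -303.33] 0.14
lido v [ 658.77 -216.97] 0.23
lido d [ 659.49 -216.83] 0.19
pot [ 539.04 -305.28] 0.52
lid [ 657.66 -212.94] 0.92
```

Call:
arm_command --steps '[0.27, -0.04, -0.5, 0, 40, 0, 0, -0.8, 0, 40, 0, 0, -0.7, 0, 40, 0, 0, -0.12, 0, 40, 0, 0, 0, 0, 40]'

```text
time_s: 40.28
eef_pos: [660.0, -216.9, 18.3]
ee_rot: [0.001, -0.012, 1.0, -0.0]
force: [0.2, -0.4, 0.3]
grip_width: 0.403
```

Call:
arm_command --steps '[0, 0, 0, 0, 40]'

```text
time_s: 40.4
eef_pos: [660.4, -217.2, 19.1]
ee_rot: [0.001, -0.012, 1.0, -0.001]
force: [0.5, -0.3, -0.3]
grip_width: 0.406
```

Call:
arm_command --steps '[-0.02, 0, -0.05, 0, 40, 0, 0, 0, 0, 10, 0, 0, 0, 0, 10, 0, 0, 0, 0, 10, 0, 0, 0, 0, 10]'

```text
time_s: 41.02
eef_pos: [658.7, -217.0, 15.0]
ee_rot: [0.0, -0.012, 1.0, -0.0]
force: [-2.2, 1.4, 5.7]
grip_width: 0.2
```

Call:
arm_command --steps '[0, 0, 0.2, 0, 10, 0, 0, 0.5, 0, 10, 0, 0, 0.6, 0, 10, -0.6, -0.4, 0, 0, 10, -0.6, -0.4, 0, 0, 10]'

```text
time_s: 41.65
eef_pos: [597.9, -257.2, 79.9]
ee_rot: [0.0, -0.013, 1.0, -0.0]
force: [-0.2, -1.3, -0.7]
grip_width: 0.203
```

Call:
arm_command --steps '[-0.6, -0.45, 0, 0, 10, -0.6, -0.48, 0, 0, 10, 0, 0, 0, 0, 10, 0, 0, 0, 0, 10]'

```text
time_s: 42.15
eef_pos: [539.0, -303.2, 79.7]
ee_rot: [0.0, -0.012, 1.0, -0.0]
force: [-0.2, -0.1, -0.7]
grip_width: 0.201
```

```bash
python3 -c "
from h import *
im=held((537,-303.3),16);cv2.imwrite('pics/w15.png',cv2.resize(im,None,fx=3,fy=2.8))
"
```

```text
t 42.15 pos [ 539.  -303.2   79.7] jaw 91.4 F [-0.2 -0.1 -0.7] g 0.201 q6 -2.3
pot (array([ 537.6, -303.4]), 8126)
edge ratio L [0.99 0.99 1.01 1.02 1.02] R [1.03 1.04 1.04 1.04 1.02]
```

View pics/w15.png

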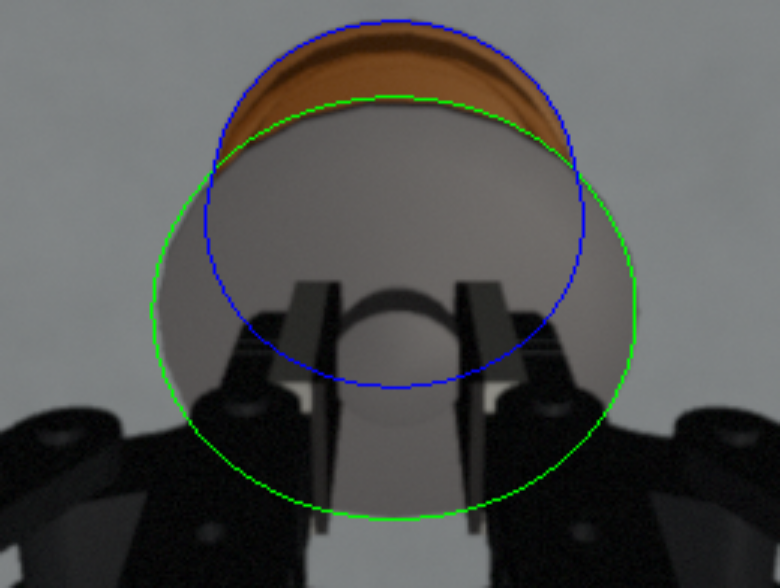

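Call:
arm_command --steps '[-0.054, -0.014, -0.2, 0, 10, 0, 0, -0.3, 0, 10, 0, 0, -0.12, 0, 10, 0, 0, 0, 0, 10, 0, 0, 0, 0, 10]'

```text
time_s: 42.82
eef_pos: [536.1, -304.3, 48.8]
ee_rot: [0.0, -0.012, 1.0, -0.0]
force: [-1.0, 0.4, -1.5]
grip_width: 0.2
```

Call:
arm_command --steps '[0, 0, -0.08, 0, 10, 0, 0, 0, 0, 10, 0, 0, -0.06, 0, 10, 0, 0, 0, 0, 10]'

```text
time_s: 43.32
eef_pos: [535.8, -304.1, 41.2]
ee_rot: [-0.0, -0.012, 1.0, 0.0]
force: [0.3, 0.2, -1.4]
grip_width: 0.199
```

Call:
arm_command --steps '[0, 0, -0.04, 0, 10, 0, 0, 0, 0, 10]'

```text
time_s: 43.58
eef_pos: [535.8, -304.1, 39.3]
ee_rot: [-0.0, -0.012, 1.0, 0.0]
force: [-0.3, 0.6, 0.7]
grip_width: 0.202
```

Call:
arm_command --steps '[0, 0, -0.03, 0, 10, 0, 0, 0, 0, 10]'

```text
time_s: 43.82
eef_pos: [536.0, -304.2, 39.0]
ee_rot: [0.0, -0.012, 1.0, -0.0]
force: [-2.9, 1.7, 7.4]
grip_width: 0.201
```

Seated (contact at 24 mm). Release, retreat high and check everything.

Call:
arm_command --steps '[0, 0, 0, 0, 40, 0, 0, 0, 0, 40, 0, 0, 0.3, 0, 40, 0, 0, 0.8, 0, 40, -0.4, 0.4, 0.8, 0, 40]'

```text
time_s: 44.45
eef_pos: [516.2, -284.7, 134.9]
ee_rot: [0.001, -0.012, 1.0, -0.001]
force: [-0.0, -0.2, 0.5]
grip_width: 0.4
```

Call:
arm_command --steps '[-0.8, 0.9, 0.9, 0, 40, -0.8, 0.9, 0.9, 0, 20, -0.6, 0.9, 0.8, 0, 0, 0, 0.9, 0, 0, 0, 0, 0.9, 0, 0, 0]'

```text
time_s: 45.08
eef_pos: [421.2, -76.3, 246.5]
ee_rot: [0.001, -0.012, 1.0, -0.001]
force: [1.5, -0.0, -0.1]
grip_width: 0.002
```

Call:
arm_command --steps '[0, 0.9, 0, 0, 0, 0, 0.9, 0, 0, 0, 0, 0, 0, 0, 0, 0, 0, 0, 0, 0]'

```text
time_s: 45.58
eef_pos: [421.6, 12.2, 245.6]
ee_rot: [0.0, -0.012, 1.0, -0.0]
force: [-0.2, -0.1, -0.3]
grip_width: -0.003
```

```bash
python3 -c "
from h import *
st()
a=capture('scene');b=capture('side');find(a,'capsule_1');find(a,'slide_tab')
CL=POT+[(38.5,30),(38.5,35)]
x=a['frame'].copy();y=b['frame'].copy()
def crop(p,pts,h):
    q=proj(p,pts);u0,v0=(q.min(0)-30).astype(int);u1,v1=(q.max(0)+30).astype(int);c=p['frame'][max(v0,0):v1,max(u0,0):u1];return cv2.resize(c,(780,h),interpolation=cv2.INTER_CUBIC)
pts=[[434,-114,30],[548,-110,30],[537,-304,30],[470,42,20]]
cv2.imwrite('pics/f.png',np.vstack([crop(a,pts,330),crop(b,pts,265)]))
"
```

```text
t 45.58 pos [421.6  12.2 245.6] jaw 91.4 F [-0.2 -0.1 -0.3] g -0.003 q6 -1.85
```

View pics/f.png

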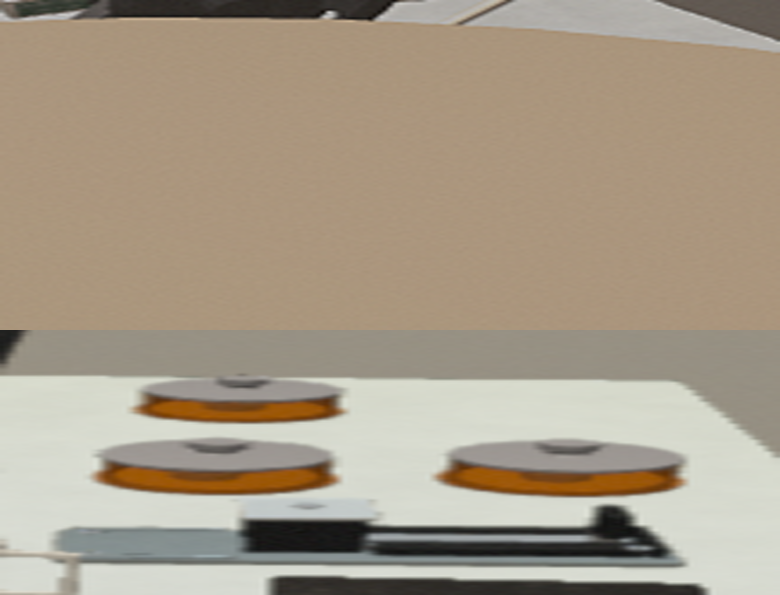

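All three lids sit level in the side view, the landing is clear and the slide is home. The scene camera's view is blocked by the arm. Handing in.

```bash
python3 -c "
from h import *
p=capture('wrist')
for t in('filter_cube','lens_tube','spare_ocular','capsule_1'):find(p,t)
print(finish_job());st()"
```

```text
capsule_1 [469.0, 42.0, 18.0] 0.6 [[345.0, 218.0]]
capsule_1 [659.0, -133.0, 14.0] 0.55 [[206.0, 351.0]]
the job is handed in; nothing more can be done
None
the job is handed in; nothing more can be done
```

I filled and closed all three pots and handed the job in at about 46 s of robot time. Each pot got one capsule, from three full strokes to the end stop with the slide released there. One capsule should be left in the magazine, and the spare lid stayed where it was.

What the last checks showed:
- **Capsules:** after the drops, the wrist camera showed one capsule lying flat in each pot.
- **Lids:** each lid met the rim 24 mm up with a clear contact force. The final side view shows all three level.
- **Dispenser:** in the side view the slide is home and the landing is empty.

What I could not confirm:
- **Blocked view:** the arm hid the pots from the scene camera in the last picture, so only the side view backs the lids at the end.
- **Optics:** the last search did not report the three optics, because they were out of the wrist camera's view. I never moved near them.
- **Capsule reports:** that search gave two weaker "capsule" reports, scores about 0.6. One, at (469, 42), is the slide channel, which was misreported before. The other, at (659, -133), is probably the spare lid. I did not look at either again.
- **Disturbances:** I saw no pot knocked aside and no slackening of the grip.

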